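# Weigh a flange blank on the bench balance

## Task

Weigh the steel flange on the bench balance's left-hand plate: slip ring weights from the wooden block over the post of the other plate, as many as it takes, then slide the poise on the front bar until the beam rests level by itself. The pivots are delicate: never press hard on the balance or let the beam swing over or spring back freely, so ease each weight on in the hand, following the plate down slowly if the weight carries it down and letting go at once if the plate holds against it. Leave the flange and the other things on the bench where they are, and any weight not needed standing clear of the balance.

Things in the scene. Friction and masses are not known exactly. Their poses are not given: they have to be found in the camera images.
- balance: bench balance, grey base 115 x 270 mm, fixed; origin under its middle on the bench top, y along the beam: part plate at +y (left), weight plate at -y (right), poise bar in front (-x). The beam pivots about x, 85 mm up; both arms 115 mm. Level, the plates' floors are 132 mm up; a check link keeps the plates level at any tilt. White scale with pointer at the middle, top 184 mm up
- beam (a joint): beam angle, rad: 0 level, positive = weight plate down; stops at -0.1 and 0.1. Level when empty with the poise at 0. 1 g of difference tilts it about 0.0012 rad; over about 85 g it lies on a stop. Let go out of balance it swings over in a moment (about 1 rad/s for 150 g); near balance it settles in about 1 s. It reads true only when nothing touches the balance
- poise (a joint): place of the poise on its bar, m: 0 at the left end (+y), 0.15 at the right end (-y), hard stops. Each mm to the right acts like 3 g more on the weight plate (0 to 450 g in all). It slides under about 0.7 N along the bar and stays where it is left; a quick or hard push also tips the beam
- poise_knob (a point): middle of the flat top of the poise's upright knob, 16 mm diameter, 28 mm tall above the poise block (34 x 36 mm); 171 mm above the bench when level. The bar runs along the balance's y, 95 mm in front (-x) of the line through the plate centres. With the beam's tilt the knob rises, sinks (up to 8 mm) and leans
- weight_plate_top (a point): middle of the inner floor of the weight plate (dished aluminium, 112 mm across, rim 5 mm above its floor); goes 11.5 mm up or down from level to the stops. On it an upright steel post, 12 mm diameter, 58 mm tall above this point, the top 8 mm tapered to 6 mm; it holds two ring weights, one on the other
- part_plate_top (a point): middle of the inner floor of the part plate (left), same size, no post
- flange: steel flange blank of unknown weight (between 520 and 900 g), disc 88 mm across and 10 mm thick with a hub 50 mm across to 26 mm height; lies flat on the part plate; origin at the middle of its underside
- weight_block: beech block 72 x 212 x 20 mm, fixed, holding the three ring weights in a row along its y axis, 68 mm apart, on wooden stub pegs of 11 mm diameter and 9 mm height; origin under its middle
- weight_a: ring weight of 300 g (3 N; all three alike): steel disc 60 mm across, 12 mm thick, hub of 28 mm diameter on top, 27 mm tall in all, hole of 16 mm right through; origin at the middle of its underside, z along the hole. Starts on the block, underside 20 mm up; take it by the hub. While eased on, the plate bears less than its 3 N if it can carry the plate down, more if the part is still heavier
- weight_b: ring weight of 300 g (3 N; all three alike): steel disc 60 mm across, 12 mm thick, hub of 28 mm diameter on top, 27 mm tall in all, hole of 16 mm right through; origin at the middle of its underside, z along the hole. Starts on the block, underside 20 mm up; take it by the hub. While eased on, the plate bears less than its 3 N if it can carry the plate down, more if the part is still heavier
- weight_c: ring weight of 300 g (3 N; all three alike): steel disc 60 mm across, 12 mm thick, hub of 28 mm diameter on top, 27 mm tall in all, hole of 16 mm right through; origin at the middle of its underside, z along the hole. Starts on the block, underside 20 mm up; take it by the hub. While eased on, the plate bears less than its 3 N if it can carry the plate down, more if the part is still heavier
- pliers: pliers, 44 x 176 x 12 mm, bystander, loose on the bench
- tape_measure: tape measure, 38 x 80 x 67 mm, bystander
- pencil: pencil, 174 mm long, bystander
- screw_jar: glass jar with lid, 63 mm across, 85 mm tall, bystander
Not all that is in view belongs to the job. Leave any green look-alike of the weight_c alone.

How it is judged (in metres and radians):
At the end, for the whole second after the job is handed in: the beam rests level within 0.02 rad; the flange lies flat within 20 mm of the middle of its plate; at least one ring weight sits over the post (within 6 mm of its axis), on the plate or on another weight; the other ring weights stand upright, still, low and over 140 mm from the balance's middle (value of joint beam between -0.02 and 0.02 rad and velocity of joint beam between -0.03 and 0.03 rad/s and ((horizontal distance between weight_a and weight_plate_top below 0.006 m and z of weight_a in the frame of weight_plate_top between -0.004 and 0.033 m) or (horizontal distance between weight_b and weight_plate_top below 0.006 m and z of weight_b in the frame of weight_plate_top between -0.004 and 0.033 m) or (horizontal distance between weight_c and weight_plate_top below 0.006 m and z of weight_c in the frame of weight_plate_top between -0.004 and 0.033 m)) and horizontal distance between flange and part_plate_top below 0.02 m and z of flange in the frame of part_plate_top between -0.004 and 0.006 m and ((horizontal distance between weight_a and weight_plate_top below 0.006 m and z of weight_a in the frame of weight_plate_top between -0.004 and 0.033 m) or (horizontal distance between weight_a and balance above 0.14 m and height (world z) of weight_a below 0.05 m)) and angle between each of weight_a, weight_b, weight_c's own z axis and vertical below 0.12 rad and linear speed of each of weight_a, weight_b, weight_c below 0.02 m/s and ((horizontal distance between weight_b and weight_plate_top below 0.006 m and z of weight_b in the frame of weight_plate_top between -0.004 and 0.033 m) or (horizontal distance between weight_b and balance above 0.14 m and height (world z) of weight_b below 0.05 m)) and ((horizontal distance between weight_c and weight_plate_top below 0.006 m and z of weight_c in the frame of weight_plate_top between -0.004 and 0.033 m) or (horizontal distance between weight_c and balance above 0.14 m and height (world z) of weight_c below 0.05 m))); the robot touches nothing.
It fails at once if the robot (gripper or arm) bears on the balance with more than 15 N (contact force between any of the fingers, the arm and balance above 15 N).
It fails at once if a ring weight (or the two stacked) is dropped or pressed on the balance with more than 20 N, weight included (contact force between any of weight_a, weight_b, weight_c and balance above 20 N).
It fails at once if the flange is pushed more than 25 mm off the middle of its plate or tipped, or the robot bears on it with more than 2 N (horizontal distance between flange and part_plate_top above 0.025 m or angle between flange's own z axis and vertical above 0.15 rad or contact force between any of the fingers, the arm and flange above 2 N).
It fails at once if the beam swings over or springs back freely (faster than 0.5 rad/s) (velocity of joint beam above 0.5 rad/s or velocity of joint beam below -0.5 rad/s).
It fails at once if the pliers, tape measure, pencil or jar is moved more than 30 mm (distance of any of pliers, tape_measure, pencil, screw_jar from where it was at the start of the episode above 0.03 m).
It also fails if it takes over 72 s, if anything falls off the work surface, if the arm or the gripper's body presses on something with over 40 N, if the wrist force passes 120 N, or if a joint passes its speed limit or range.

## Robot

A 7-joint arm with a two-finger parallel gripper is mounted at the origin on a cart in front of the work surface, level with it; the furniture and walls round the work are solid. World frame = base frame: x ahead of the robot, y to its left, z up, the work surface at z = 0. Lengths are in m, angles in degrees, forces in N, time in s.
With the tool pointing down it reaches from about 0.425 to 0.875 m from the base axis. Payload 4.7 kg.
Tool frame: the origin (TCP) lies on the centre line of the jaws, within the pads' length; the fingertips stand 14 mm ahead of it and the grasp point (between the pads) lies 5 mm behind it; z points along the fingers, y is the line along which they close (so a half turn about z gives the same grasp; the last joint's range is limited). The gripper opens to 87 mm and grips with 3 to 60 N. Pads are 19 mm wide; open, the fingers measure 117 mm over their backs; the gripper's body (75 mm by 190 mm) begins 51 mm behind the grasp point.
Start: joints at [-63.478, 18.392, -4.016, 83.108, 1.295, 78.541, -3.26], TCP at [0.282, 0.586, 0.237] pointing down, gripper open.
Joint ranges: [-163.93, 163.93], [-17.29, 119.83], [-79.2, 71.16], [3.27, 140.29], [-89.18, 269.18], [5.43, 117.66], [-154.24, 154.24]. Speed limits (degrees/s): [147.25, 147.25, 180, 180, 180, 180, 180].

## Interface

Orientations are given as [roll, pitch, yaw] about the fixed x, y, z axes, in that order (R = Rz(yaw) Ry(pitch) Rx(roll)).
In Python, from cell import env gives the robot as it stands.
- The arm moves only by the tool jog_arm, never from a script. Its argument "motion" is a list that holds one entry, the list of rows, each a list of 7 numbers: the shift along the tool's x, y, z in units of 0.1 m (1.0 is 0.1 m), then the turn, a rotation vector about the tool's x, y, z in units of 180 degrees (1.0 is 180 degrees), then the closure, from 0 (fully open) to 1 (shut). A call has 1 to 5 rows; each row is the pose to reach, as a shift and turn from the pose commanded when the call began, along the tool's axes at that moment, turning the shorter way round; what a row does not reach only later rows make up. A row lasts 1/10 s, in which the tool goes at most 50 mm and 8.59 degrees, less where a joint would pass 70% of its speed; a pose out of reach is approached as far as the arm can. A call with a number of a shift or a turn outside -1 to 1 is refused whole. A call with a gripper value outside its range is refused whole. The fingers move at their own pace and stop on an object; "grip_force" is the grip in N (left out, the last holds). Time passes only in rows, so rows that repeat a pose let the fingers close. It gives the time, the measured TCP pose, the force, the opening and the grip force at its end, in the units of the state.
- env.get_obs(): the state, without advancing time (a new reading comes with each control period).
- env.read_camera(name): name is "side" or "top" or "wrist"; returns (picture, depth): 480x640x3 uint8, red, green, blue; 480x640 float32, m along the optical axis (not along the pixel's ray), 0 where there is no reading.
- env.camera_info(name): a dict with "camera_matrix" (3x3 intrinsics, pixels), "origin" and "orientation" of the camera in the world; the wrist camera has in their place "mount" (4x4, takes a point from camera to tool coordinates, whose origin is the TCP and whose axes are the flange's). Camera axes: x right, y down, z forward; pixel columns grow to the right and rows downward; lengths in m; the calibration is good to about 2 mm. The wrist camera is an equidistant fisheye: a pixel r from the principal point sees the ray r / f radians off the axis. A picture is of the moment at which its call begins: read the wrist's pose just before it. camera_info takes no time and is no camera call.
- env.sign_off(): hands the job in; it is judged then, once.
The state is a dict: "time_s": time; "qpos": joint angles; "joint_velocities": joint speeds; "effort": joint torques, N m; "tool_pos": TCP position; "tool_rot": TCP orientation; "force": force on the tool from outside, world axes, zero at the start; "wrist_torque": the same for the moment, N m; "grip_width": finger opening in m; "grasp_force": force on a finger pad.
Only numpy, scipy, OpenCV 4.12 (cv2) and the standard library are available. Lean on these libraries where they do the work, as an engineer would, in place of code of your own. Each camera call takes 0.05 s, during which the arm holds its last target. There are 200 camera calls.

## Working session

There is one attempt and no reset: what is moved stays moved. The work goes in short steps, Python scripts to look and compute and a tool call to move; the robot and the scene stay as the last step left them, time stands still between calls to the robot, and variables do not carry over. Pictures are saved under pics/ and viewed, at most 10 in all, crops included, and the job is handed in when it is done.

Besides the shell and the picture viewer there is one more tool, called after ">>>" by a JSON object that holds its "op" and its "data", one argument or row to a line. jog_arm: Moves the arm, as the interface text tells. Shifts and turns lie within -1 to 1; 1 stands for 0.1 m of shift or 180 degrees of turn. Its arguments: {"type":"object","properties":{"motion":{"type":"array","items":{"type":"array","items":{"type":"array","items":{"type":"number"}}}},"grip_force":{"type":"number"}},"required":["motion"]}

```bash
ls; mkdir -p pics; python3 - <<'E'
from cell import env
import cv2,numpy as np
np.set_printoptions(precision=4,suppress=True)
print(env.get_obs())
for n in("top","side"):
    p,d=env.read_camera(n); cv2.imwrite(f"pics/{n}0.png",p[:,:,::-1]); np.savez(f"pics/{n}0.npz",p=p,d=d)
for n in("top","side","wrist"): print(n,env.camera_info(n))
E
```

```text
pics
{'time_s': 0.0, 'qpos': array([-63.4775,  18.4385,  -4.0161,  83.1747,   1.2942,  78.5388,
        -3.2592]), 'joint_velocities': array([ 0.0295,  0.0832, -0.0597,  0.0119, -0.0517, -0.0254,  0.0241]), 'effort': array([ -0.0002, -49.1287,  -0.4039, -31.2542,  -0.0639,   0.0437,
         0.0002]), 'tool_pos': array([0.2818, 0.5851, 0.2355]), 'tool_rot': array([-179.8932,    0.0047,  154.2884]), 'force': array([ 0.159 , -0.0073,  0.3192]), 'wrist_torque': array([-0.0624,  0.0109,  0.033 ]), 'grasp_force': 0.0, 'grip_width': 0.08711690010700242}
top {'camera_matrix': array([[604.037 ,   0.    , 320.9563],
       [  0.    , 604.037 , 239.6904],
       [  0.    ,   0.    ,   1.    ]]), 'origin': array([ 0.2471, -0.0106,  1.4161]), 'orientation': array([-166.9255,    0.1261,  -84.609 ])}
side {'camera_matrix': array([[497.7654,   0.    , 322.8173],
       [  0.    , 497.7654, 244.0884],
       [  0.    ,   0.    ,   1.    ]]), 'origin': array([ 0.3409, -0.9033,  0.7088]), 'orientation': array([-122.7548,   -0.8361,  -11.4703])}
wrist {'camera_matrix': array([[371.6483,   0.    , 320.2827],
       [  0.    , 371.6483, 240.8729],
       [  0.    ,   0.    ,   1.    ]]), 'mount': array([[ 0.0012, -0.9675, -0.2527,  0.0686],
       [ 1.    ,  0.0014, -0.0005,  0.0002],
       [ 0.0009, -0.2527,  0.9675, -0.149 ],
       [ 0.    ,  0.    ,  0.    ,  1.    ]])}
```

View pics/top0.png

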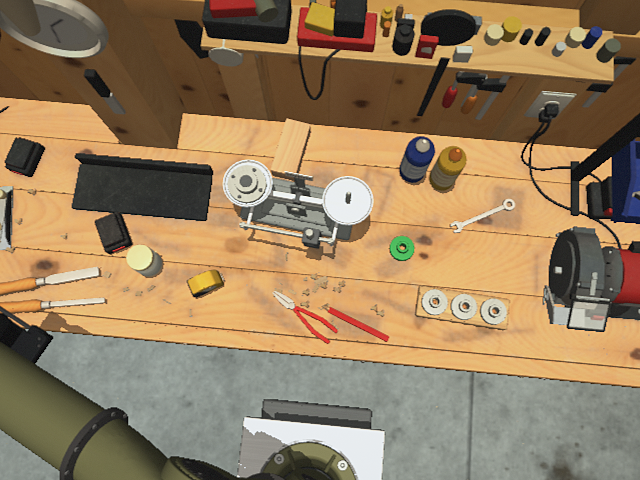

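View pics/side0.png

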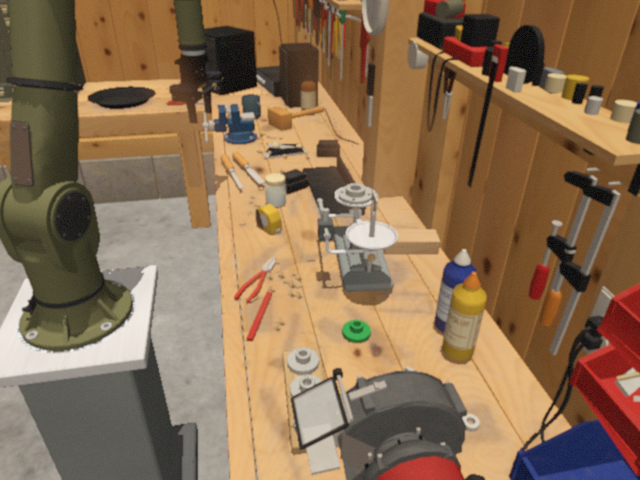

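The top view shows the grey weights on the block at (434,301), (464,307) and (494,310), and the green look-alike at (402,248). The weight plate is at (348,200), the flange at (247,183), and the poise near (313,235). In the side view the grinder partly hides the block, at about (303,360). I'll enlarge the two areas.

```bash
cat > h.py <<'E'
import numpy as np,cv2
from scipy.spatial.transform import Rotation as R
np.set_printoptions(precision=4,suppress=True)
def ray(ci,u,v):
    K=ci["camera_matrix"]; r=np.array([(u-K[0,2])/K[0,0],(v-K[1,2])/K[1,1],1.])
    return R.from_euler('xyz',ci["orientation"],degrees=True).as_matrix()@r
def pt(ci,u,v,d): return ci["origin"]+ray(ci,u,v)*d
def atz(ci,u,v,z):
    r=ray(ci,u,v); return ci["origin"]+r*(z-ci["origin"][2])/r[2]
def cloud(ci,d):
    v,u=np.mgrid[:480,:640]; K=ci["camera_matrix"]
    r=np.stack([(u-K[0,2])/K[0,0],(v-K[1,2])/K[1,1],np.ones(u.shape)],-1)*d[...,None]
    return r@R.from_euler('xyz',ci["orientation"],degrees=True).as_matrix().T+ci["origin"]
E
python3 - <<'E'
from cell import env
from h import *
a=np.load("pics/top0.npz");b=np.load("pics/side0.npz")
p=a['p'];t=env.camera_info("top")
c1=cv2.resize(p[150:260,215:385],None,fx=4.6,fy=4.6,interpolation=cv2.INTER_CUBIC)
c2=cv2.resize(p[230:340,385:525],None,fx=2.2,fy=2.2,interpolation=cv2.INTER_CUBIC)
cv2.imwrite("pics/c1.png",c1[:,:,::-1])
s=cv2.resize(b['p'][175:300,300:420],None,fx=4.5,fy=4.5,interpolation=cv2.INTER_CUBIC)
s2=cv2.resize(b['p'][310:420,260:380],None,fx=2.2,fy=2.2,interpolation=cv2.INTER_CUBIC)
W=np.zeros((562,800,3),np.uint8); W[:s.shape[0],:540]=s; W[:s2.shape[0],540:800]=s2[:,:260]; W[250:250+c2.shape[0],540:800]=c2[:,:260]
cv2.imwrite("pics/c2.png",W[:,:,::-1])
C=cloud(t,a['d'])
for n,u,v in[("wA",434,301),("wB",464,307),("wC",494,310),("wAdisc",424,300),("green",402,248),("block",448,320),("plateR",355,212),("plateRl",335,200),("flangehub",247,183),("knob",312,233),("post",348,196)]: print(n,C[v,u],a['d'][v,u])
# tall objects
CS=cloud(env.camera_info("side"),b['d'])
for n,Q in(("top",C),("side",CS)):
  for lo,hi in((.125,.142),(.165,.19)):
    m=(Q[...,2]>lo)&(Q[...,2]<hi)&(Q[...,0]>.3)&(Q[...,0]<.75)&(abs(Q[...,1])<.35)
    print(n,lo,m.sum(),Q[m].min(0),Q[m].max(0))
E
```

```text
wA [ 0.4474 -0.2499  0.0301] 1.3894726
wB [ 0.4402 -0.3193  0.0293] 1.3870243
wC [ 0.4401 -0.3888  0.0264] 1.3882357
wAdisc [ 0.4471 -0.2264  0.0331] 1.3870744
green [ 0.5731 -0.1726 -0.0049] 1.4537089
block [ 0.4084 -0.2865  0.0173] 1.392334
plateR [ 0.6108 -0.0484  0.1402] 1.3237052
plateRl [ 0.6344 -0.0024  0.1389] 1.3313644
flangehub [0.6549 0.1953 0.1405] 1.339052
knob [0.5462 0.0393 0.1764] 1.2759871
post [ 0.6275 -0.0292  0.1992] 1.2705067
top 0.125 1968 [ 0.5293 -0.2851  0.125 ] [0.7499 0.2536 0.142 ]
top 0.165 235 [ 0.5399 -0.2668  0.165 ] [0.7497 0.1128 0.1895]
side 0.125 985 [ 0.5263 -0.2885  0.125 ] [0.7496 0.2413 0.142 ]
side 0.165 272 [ 0.5385 -0.2711  0.165 ] [0.75   0.1157 0.1898]
```

View pics/c1.png

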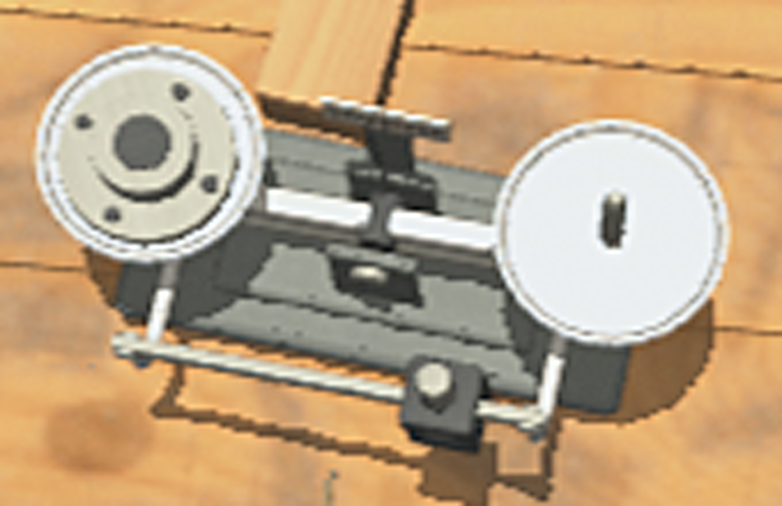

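View pics/c2.png

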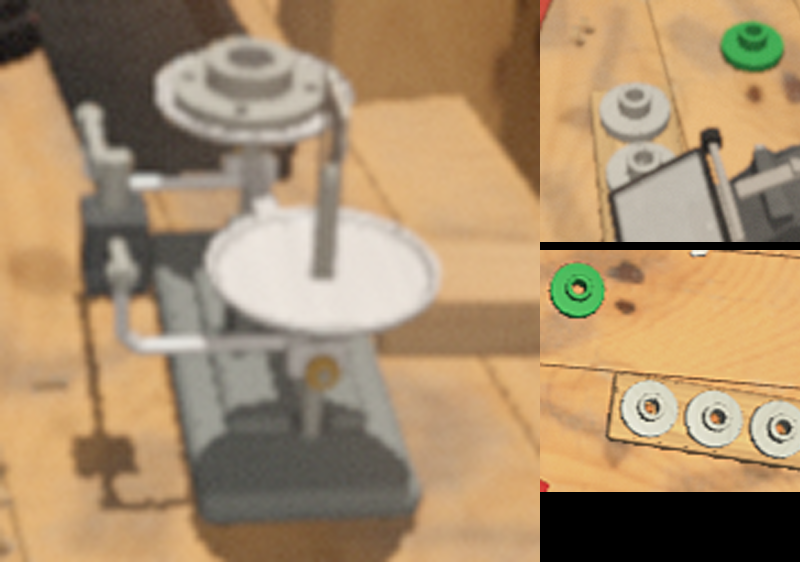

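```bash
cat >> h.py <<'E'
def tri(ca,pa,cb,pb):
    a=ray(ca,*pa);b=ray(cb,*pb);s=np.linalg.lstsq(np.c_[a,-b],cb["origin"]-ca["origin"],rcond=None)[0]
    A=ca["origin"]+a*s[0];B=cb["origin"]+b*s[1];return (A+B)/2,np.linalg.norm(A-B)
E
python3 - <<'E'
from cell import env
from h import *
t=env.camera_info("top");s=env.camera_info("side")
print("A hub",tri(t,(434.9,301.3),s,(302.5,351.6)))
print("post top",tri(t,(347.6,192.4),s,(372.7,210.8)))
print("plate rim",tri(t,(347.5,200.3),s,(371.1,234.5)))
print("knob",tri(t,(308.9,232.2),s,(324.8,208.9)))
print("flange hub top",tri(t,((143+.5)/4.6+214.5,(143.5)/4.6+149.5),s,(354.5,187.2)))
wp=atz(t,347.5,200.3,.1485);pp=atz(t,247.5,183,.1255);print("plates",wp,pp,np.linalg.norm((wp-pp)[:2]))
print("post",atz(t,347.6,192.4,.2015),"knob",atz(t,308.9,232.2,.175))
d=pp-wp;print("yaw of y axis",np.degrees(np.arctan2(d[1],d[0])))
# disc fits of white weights
p=np.load("pics/top0.npz")['p'].astype(int)
m=((p.min(2)>150)&(p.max(2)-p.min(2)<45)).astype(np.uint8); m[:280]=0;m[335:]=0;m[:,:415]=0;m[:,515:]=0
for c in cv2.findContours(m,0,2)[0]:
    if cv2.contourArea(c)>200:
        e=cv2.fitEllipse(cv2.convexHull(c));print(e[0],e[1],"disc top",atz(t,*e[0],.032))
for u,v in((435.2,301.5),(464.7,306.1),(494.2,310.6)):print("hole",atz(t,u,v,.047))
E
```

```text
A hub (array([ 0.4449, -0.2489,  0.0475]), np.float64(0.0010320161395915397))
post top (array([ 0.6333, -0.0276,  0.204 ]), np.float64(0.0007596560562225411))
plate rim (array([ 0.6334, -0.0296,  0.1469]), np.float64(0.0010389906976457231))
knob (array([0.5465, 0.046 , 0.1771]), np.float64(0.0011523324890917242))
flange hub top (array([0.6562, 0.1978, 0.1478]), np.float64(0.0027500161648103816))
plates [ 0.6334 -0.0297  0.1485] [0.6598 0.1967 0.1255] 0.22788186129835802
post [ 0.6345 -0.0277  0.2015] knob [0.5476 0.0461 0.175 ]
yaw of y axis 83.34895195281511
(493.3175964355469, 310.9591369628906) (24.193674087524414, 26.057476043701172) disc top [ 0.437  -0.3858  0.032 ]
(463.85443115234375, 306.22601318359375) (24.377574920654297, 25.714397430419922) disc top [ 0.4415 -0.3183  0.032 ]
(434.4240417480469, 301.5426940917969) (24.29549789428711, 25.742816925048828) disc top [ 0.446  -0.2506  0.032 ]
hole [ 0.4441 -0.2497  0.047 ]
hole [ 0.4399 -0.3168  0.047 ]
hole [ 0.436  -0.3837  0.047 ]
```

>>> {"op": "jog_arm", "data": {
  "motion": [
    [[0,0,0,0,0,-0.04,0.3],[0,0,0,0,0,-0.08,0.6],[0,0,0,0,0,-0.106,0.6],[0,0,0,0,0,-0.106,0.6]]
  ],
  "grip_force": 25
}}

```text
time_s: 0.5
tool_pos: [0.282, 0.5853, 0.2359]
tool_rot: [-179.9, -0.0, 173.4]
force: [0.3, 0.6, 0.1]
grip_width: 0.0629
grasp_force: 0.0
```

>>> {"op": "jog_arm", "data": {
  "motion": [
    [[-0.25,-0.4,0,0,0,0,0.6],[-0.5,-0.8,0,0,0,0,0.6],[-0.65,-1,0,0,0,0,0.6]]
  ]
}}

```text
time_s: 0.8
tool_pos: [0.3375, 0.4748, 0.2363]
tool_rot: [-179.9, 0.1, 173.0]
force: [0.8, 0.4, -0.4]
grip_width: 0.0399
grasp_force: 0.0
```

>>> {"op": "jog_arm", "data": {
  "motion": [
    [[-0.25,-0.4,0,0,0,0,0.6],[-0.5,-0.8,0,0,0,0,0.6],[-0.65,-1,0,0,0,0,0.6]]
  ]
}}

```text
time_s: 1.1
tool_pos: [0.3902, 0.3675, 0.2366]
tool_rot: [-179.9, 0.1, 173.0]
force: [0.4, 0.0, 0.7]
grip_width: 0.0349
grasp_force: 0.0
```

>>> {"op": "jog_arm", "data": {
  "motion": [
    [[-0.25,-0.4,0,0,0,0,0.6],[-0.5,-0.8,0,0,0,0,0.6],[-0.65,-1,0,0,0,0,0.6]]
  ]
}}

```text
time_s: 1.4
tool_pos: [0.4428, 0.2605, 0.2366]
tool_rot: [-179.9, 0.0, 172.9]
force: [0.9, -0.2, -0.7]
grip_width: 0.0348
grasp_force: 0.0
```

>>> {"op": "jog_arm", "data": {
  "motion": [
    [[-0.25,-0.4,0,0,0,0,0.6],[-0.5,-0.8,0,0,0,0,0.6],[-0.65,-1,0,0,0,0,0.6]]
  ]
}}

```text
time_s: 1.7
tool_pos: [0.4954, 0.1535, 0.2367]
tool_rot: [-179.9, 0.0, 172.9]
force: [-0.5, 0.9, 1.0]
grip_width: 0.035
grasp_force: 0.0
```

>>> {"op": "jog_arm", "data": {
  "motion": [
    [[-0.25,-0.4,0,0,0,0,0.6],[-0.5,-0.8,0,0,0,0,0.6],[-0.65,-1,0,0,0,0,0.6],[-0.65,-1,0,0,0,0,0.6]]
  ]
}}

```text
time_s: 2.1
tool_pos: [0.5483, 0.0462, 0.2365]
tool_rot: [-179.9, 0.1, 172.8]
force: [0.4, -0.3, 0.6]
grip_width: 0.0346
grasp_force: 0.0
```

```bash
cat >> h.py <<'E'
def to(env,target,yaw=None):
    o=env.get_obs();r=R.from_euler('xyz',o["tool_rot"],degrees=True);g=r.inv().apply(np.array(target)-o["tool_pos"])
    print("t",round(o["time_s"],2),"pos",o["tool_pos"],"rot",o["tool_rot"],"F",o["force"],"w",round(o["grip_width"],4),"-> units",g*10)
    if yaw is not None: print("turn z", -((yaw-o["tool_rot"][2]+180)%360-180)/180)
def wrist(env,name):
    o=env.get_obs();p,d=env.read_camera("wrist");cv2.imwrite(f"pics/{name}.png",p[:,:,::-1])
    np.savez(f"pics/{name}.npz",p=p,d=d,pos=o["tool_pos"],rot=o["tool_rot"]);return p,d,o
def wpt(ci,o,u,v,z=None,d=None):
    "point on the pixel's ray at world height z, or at depth d along the axis"
    K=ci["camera_matrix"];x,y=u-K[0,2],v-K[1,2];r=np.hypot(x,y);th=r/K[0,0]
    q=np.array([x/r*np.sin(th),y/r*np.sin(th),np.cos(th)]);M=ci["mount"];Rt=R.from_euler('xyz',o["tool_rot"],degrees=True).as_matrix()
    w=Rt@M[:3,:3]@q;c=o["tool_pos"]+Rt@M[:3,3]
    return c+w*((z-c[2])/w[2] if z is not None else d/q[2])
E
python3 - <<'E'
from cell import env
from h import *
to(env,[.547,.046,.170],173.35)
p,d,o=wrist(env,"w1")
E
```

```text
t 2.1 pos [0.5483 0.0462 0.2365] rot [-179.8858    0.0544  172.7933] F [ 0.3781 -0.326   0.5882] w 0.0346 -> units [ 0.0136 -0.0023  0.6648]
turn z -0.00309266690507365
```

View pics/w1.png

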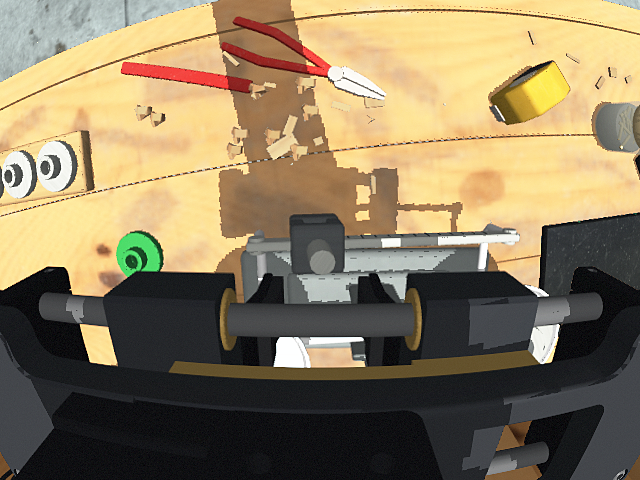

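The wrist view shows the knob at (321,262), centred between the fingers at about x=265 and 375. That agrees with the triangulated position. The pliers, pencil, tape measure and jar are all well clear.

>>> {"op": "jog_arm", "data": {
  "motion": [
    [[0.01,0,0.3,0,0,0,0.6],[0.01,0,0.5,0,0,0,0.6],[0.01,0,0.6,0,0,0,0.6],[0.01,0,0.68,0,0,0,0.6],[0.01,0,0.68,0,0,0,0.6]]
  ]
}}

```text
time_s: 2.65
tool_pos: [0.5456, 0.0523, 0.168]
tool_rot: [-180.0, -0.1, 173.4]
force: [-0.2, 0.3, -0.4]
grip_width: 0.0349
grasp_force: 0.0
```

>>> {"op": "jog_arm", "data": {
  "motion": [
    [[0,0.08,0,0,0,0,0.6],[0,0.16,0,0,0,0,0.6],[0,0.26,0.0,0,0,0,0.6],[0,0.36,0.01,0,0,0,0.6],[0,0.46,0.02,0,0,0,0.6]]
  ]
}}

```text
time_s: 3.15
tool_pos: [0.5517, 0.0986, 0.1668]
tool_rot: [180.0, 0.0, 173.4]
force: [-0.7, 0.0, 0.2]
grip_width: 0.0347
grasp_force: 0.2
```

```bash
python3 - <<'E'
from cell import env
from h import *
to(env,[.5586,.152,.163],173.35)
p,d,o=wrist(env,"w2"); ci=env.camera_info("wrist")
o1=dict(np.load("pics/w1.npz"));print(wpt(ci,{"tool_pos":o1["pos"],"tool_rot":o1["rot"]},321,262,z=.177))
p,d=env.read_camera("top");np.savez("pics/top1.npz",p=p,d=d)
cv2.imwrite("pics/t1.png",np.hstack([cv2.resize(p[150:260,215:385],None,fx=2.3,fy=2.3)[:,:,::-1],cv2.resize(cv2.imread("pics/w2.png")[170:340,180:460],None,fx=1.4,fy=1.4)[:int(110*2.3)]] if False else [cv2.resize(p[150:260,215:385],(400,300))[:,:,::-1],cv2.resize(cv2.imread("pics/w2.png")[170:360,160:480],(400,300))]))
E
```

```text
t 3.15 pos [0.5517 0.0986 0.1668] rot [179.9716   0.0351 173.4066] F [-0.6666  0.0254  0.1671] w 0.0347 -> units [-0.0071  0.538   0.0385]
turn z 0.00031452928148859705
[0.5471 0.0467 0.177 ]
```

View pics/t1.png

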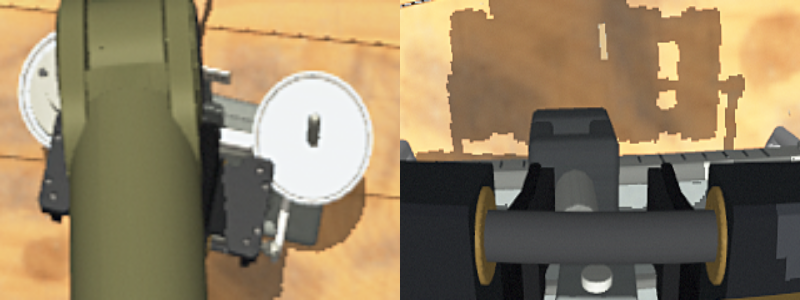

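The poise knob sits between the fingers, against the -y finger (crop x about 575, finger edges at 540 and 650). It is following the push.

>>> {"op": "jog_arm", "data": {
  "motion": [
    [[0,0.1,0.01,0,0,0,0.6],[0,0.22,0.02,0,0,0,0.6],[0,0.34,0.03,0,0,0,0.6],[0,0.44,0.04,0,0,0,0.6],[0,0.5,0.04,0,0,0,0.6]]
  ]
}}

```text
time_s: 3.75
tool_pos: [0.5571, 0.1488, 0.1623]
tool_rot: [180.0, -0.0, 173.5]
force: [-1.0, -0.6, 0.1]
grip_width: 0.0343
grasp_force: 0.1
```

>>> {"op": "jog_arm", "data": {
  "motion": [
    [[0,0,0,0,0,0,0.6],[0,-0.06,0,0,0,0,0.6],[0,-0.06,0,0,0,0,0.6]]
  ]
}}

```text
time_s: 4.05
tool_pos: [0.5567, 0.139, 0.1627]
tool_rot: [-179.9, 0.0, 173.2]
force: [0.8, 0.1, 0.1]
grip_width: 0.0351
grasp_force: 0.0
```

>>> {"op": "jog_arm", "data": {
  "motion": [
    [[0,0,-0.2,0,0,0,0.6],[0,0,-0.5,0,0,0,0.6],[0,0,-0.8,0,0,0,0.5],[0,0,-0.8,0,0,0,0.5]]
  ]
}}

```text
time_s: 4.45
tool_pos: [0.559, 0.1405, 0.2476]
tool_rot: [179.8, 0.4, 173.3]
force: [0.2, -0.0, 0.3]
grip_width: 0.0411
grasp_force: 0.0
```

```bash
python3 - <<'E'
from cell import env
from h import *
to(env,[.445,-.250,.10],173.35)
p,d,o=wrist(env,"w3"); g=p.astype(int);ci=env.camera_info("wrist")
cv2.imwrite("pics/w3c.png",cv2.resize(p[190:290,230:430],None,fx=4,fy=4)[:,:,::-1])
E
```

```text
t 4.45 pos [0.559  0.1405 0.2476] rot [179.7815   0.4373 173.2765] F [ 0.2191 -0.0023  0.284 ] w 0.0411 -> units [ 0.6865 -4.0177  1.4553]
turn z -0.00040855985862325243
```

View pics/w3c.png

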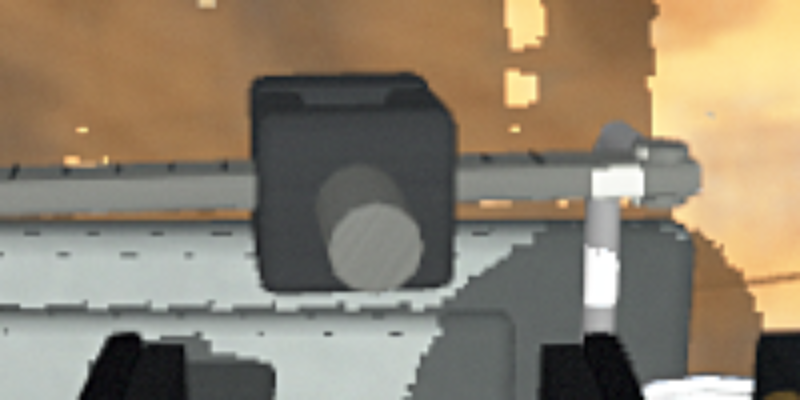

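The crop shows the poise near the left end, with its knob at crop (376,247), i.e. pixel (324,252). That puts the poise at about 0.036 m, and the fingers are clear of it. Now to weight_a.

>>> {"op": "jog_arm", "data": {
  "motion": [
    [[0.06,-0.35,0,0,0,0,0.5],[0.12,-0.7,0,0,0,0,0.5],[0.17,-1,0,0,0,0,0.5]]
  ]
}}

```text
time_s: 4.8
tool_pos: [0.5269, 0.0412, 0.2413]
tool_rot: [-179.9, -0.1, 173.3]
force: [0.8, 0.0, 0.0]
grip_width: 0.0437
grasp_force: 0.0
```

>>> {"op": "jog_arm", "data": {
  "motion": [
    [[0.06,-0.35,0,0,0,0,0.5],[0.12,-0.7,0,0,0,0,0.5],[0.17,-1,0,0,0,0,0.5]]
  ]
}}

```text
time_s: 5.1
tool_pos: [0.4981, -0.0562, 0.2415]
tool_rot: [-180.0, -0.1, 173.3]
force: [0.7, -0.0, 0.1]
grip_width: 0.0437
grasp_force: 0.0
```

>>> {"op": "jog_arm", "data": {
  "motion": [
    [[0.06,-0.35,0,0,0,0,0.5],[0.12,-0.7,0,0,0,0,0.5],[0.17,-1,0,0,0,0,0.5]]
  ]
}}

```text
time_s: 5.4
tool_pos: [0.4695, -0.1533, 0.2415]
tool_rot: [180.0, -0.1, 173.3]
force: [0.3, -1.0, -0.2]
grip_width: 0.0437
grasp_force: 0.0
```

>>> {"op": "jog_arm", "data": {
  "motion": [
    [[0.06,-0.35,0.1,0,0,0,0.5],[0.12,-0.7,0.4,0,0,0,0.5],[0.17,-1,0.8,0,0,0,0.5],[0.17,-1,1.0,0,0,0,0.5],[0.17,-1,1.0,0,0,0,0.5]]
  ]
}}

```text
time_s: 5.9
tool_pos: [0.439, -0.2484, 0.1387]
tool_rot: [179.9, -0.4, 173.2]
force: [-0.1, 0.4, 0.0]
grip_width: 0.0437
grasp_force: 0.0
```

```bash
python3 - <<'E'
from cell import env
from h import *
to(env,[.445,-.250,.049],173.35)
p,d,o=wrist(env,"w4")
cv2.imwrite("pics/w4c.png",cv2.resize(p[150:350,120:520],None,fx=2,fy=2)[:,:,::-1])
E
```

```text
t 5.9 pos [ 0.439  -0.2484  0.1387] rot [179.9245  -0.4407 173.1747] F [-0.0855  0.4273  0.0242] w 0.0437 -> units [-0.0679 -0.0098  0.8969]
turn z -0.0009739037231121806
```

View pics/w4c.png

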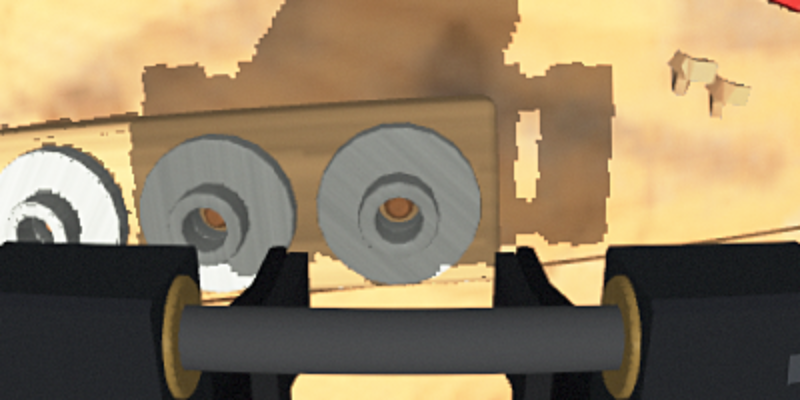

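The crop shows the hub of weight A centred at (398,214), i.e. pixel (319,257), between the fingers, with B's hub at crop (210,222). All three are steel-grey. The green look-alike is out of view.

```bash
python3 - <<'E'
from cell import env
from h import *
f=np.load("pics/w4.npz");o={"tool_pos":f["pos"],"tool_rot":f["rot"]};ci=env.camera_info("wrist")
print(wpt(ci,o,319,257,z=.047),wpt(ci,o,319.5,251.5,z=.032),wpt(ci,o,225,260,z=.047))
to(env,[.4447,-.2495,.049],173.35)
E
```

```text
[ 0.4437 -0.2497  0.047 ] [ 0.4441 -0.2494  0.032 ] [ 0.4385 -0.3148  0.047 ]
t 5.95 pos [ 0.441  -0.2482  0.1408] rot [179.9523  -0.233  173.2866] F [-0.0753 -0.3826  0.1481] w 0.0431 -> units [-0.0416 -0.0098  0.9183]
turn z -0.0003521544915416699
```

>>> {"op": "jog_arm", "data": {
  "motion": [
    [[-0.01,-0.01,0.3,0,0,0,0.5],[-0.02,-0.01,0.6,0,0,0,0.5],[-0.02,-0.01,0.75,0,0,0,0.5],[-0.02,-0.01,0.75,0,0,0,0.5],[-0.02,-0.01,0.75,0,0,0,0.5]]
  ]
}}

```text
time_s: 6.45
tool_pos: [0.4458, -0.2495, 0.0688]
tool_rot: [-180.0, 0.1, 173.4]
force: [0.1, 0.3, -0.2]
grip_width: 0.0438
grasp_force: 0.0
```

```bash
python3 - <<'E'
from cell import env
from h import *
to(env,[.4445,-.2496,.049],173.35)
E
```

```text
t 6.45 pos [ 0.4458 -0.2495  0.0688] rot [-179.9908    0.1004  173.4378] F [ 0.0828  0.2825 -0.1783] w 0.0438 -> units [ 0.0135 -0.0021  0.1984]
turn z 0.0004880507803591172
```

>>> {"op": "jog_arm", "data": {
  "motion": [
    [[0.01,0,0.1,0,0,0,0.5],[0.01,0,0.19,0,0,0,0.5],[0.01,0,0.19,0,0,0,0.7],[0.01,0,0.19,0,0,0,0.9],[0.01,0,0.19,0,0,0,0.9]]
  ],
  "grip_force": 25
}}

```text
time_s: 6.95
tool_pos: [0.4438, -0.2498, 0.0488]
tool_rot: [-180.0, 0.0, 173.4]
force: [-0.1, -0.3, 0.3]
grip_width: 0.0269
grasp_force: 1.5
```

>>> {"op": "jog_arm", "data": {
  "motion": [
    [[0,0,0,0,0,0,0.9],[0,0,0,0,0,0,0.9],[0,0,-0.05,0,0,0,0.9],[0,0,-0.2,0,0,0,0.9],[0,0,-0.3,0,0,0,0.9]]
  ]
}}

```text
time_s: 7.45
tool_pos: [0.4435, -0.2496, 0.0791]
tool_rot: [180.0, -0.0, 173.4]
force: [0.3, 0.2, -2.9]
grip_width: 0.0262
grasp_force: 25.0
```

>>> {"op": "jog_arm", "data": {
  "motion": [
    [[0,0,-0.3,0,0,0,0.9],[0,0,-0.7,0,0,0,0.9],[0,0,-1.0,0,0,0,0.9],[0,0,-1.0,0,0,0,0.9]]
  ]
}}

```text
time_s: 7.85
tool_pos: [0.4463, -0.251, 0.1832]
tool_rot: [-179.9, 0.5, 173.4]
force: [1.4, 0.0, -3.3]
grip_width: 0.0265
grasp_force: 25.0
```

```bash
python3 - <<'E'
from cell import env
from h import *
to(env,[.634,-.0288,.245],173.35)
p,d,o=wrist(env,"w5")
cv2.imwrite("pics/w5c.png",cv2.resize(p[150:350,120:520],None,fx=2,fy=2)[:,:,::-1])
E
```

```text
t 7.85 pos [ 0.4463 -0.251   0.1832] rot [-179.9428    0.5089  173.3599] F [ 1.3709  0.0103 -3.35  ] w 0.0265 -> units [-1.613   2.424  -0.6061]
turn z 5.49137863728788e-05
```

>>> {"op": "jog_arm", "data": {
  "motion": [
    [[-0.1,0.15,-0.3,0,0,0,0.9],[-0.3,0.45,-0.6,0,0,0,0.9],[-0.54,0.81,-0.65,0,0,0,0.9]]
  ]
}}

```text
time_s: 8.2
tool_pos: [0.5074, -0.1766, 0.2457]
tool_rot: [-180.0, 0.2, 173.1]
force: [1.7, -1.3, -2.8]
grip_width: 0.0265
grasp_force: 25.0
```

>>> {"op": "jog_arm", "data": {
  "motion": [
    [[-0.2,0.3,0,0,0,0,0.9],[-0.4,0.6,0,0,0,0,0.9],[-0.54,0.81,0,0,0,0,0.9]]
  ]
}}

```text
time_s: 8.5
tool_pos: [0.57, -0.098, 0.2413]
tool_rot: [180.0, -0.2, 173.5]
force: [-0.6, -0.5, -3.3]
grip_width: 0.0263
grasp_force: 25.0
```

>>> {"op": "jog_arm", "data": {
  "motion": [
    [[-0.2,0.3,0,0,0,0,0.9],[-0.4,0.6,0,0,0,0,0.9],[-0.6,0.81,0,0,0,0,0.9],[-0.9,0.81,0,0,0,0,0.9],[-0.9,0.81,0,0,0,0,0.9]]
  ]
}}

```text
time_s: 9.0
tool_pos: [0.6702, -0.0305, 0.2402]
tool_rot: [-179.9, -0.1, 173.5]
force: [-0.8, -0.2, -2.6]
grip_width: 0.0266
grasp_force: 25.0
```

```bash
python3 - <<'E'
from cell import env
from h import *
to(env,[.634,-.0288,.245],173.35)
p,d,o=wrist(env,"w6")
cv2.imwrite("pics/w6c.png",np.hstack([cv2.resize(p[150:350,190:450],(520,400)),cv2.resize(np.load("pics/w5.npz")["p"][150:350,190:450],(260,200)).repeat(1,0) if 0 else np.vstack([cv2.resize(np.load("pics/w5.npz")["p"][150:350,190:450],(260,200))]*2)])[:,:,::-1])
E
```

```text
t 9.0 pos [ 0.6702 -0.0305  0.2402] rot [-179.8546   -0.1389  173.4522] F [-0.7698 -0.1989 -2.6024] w 0.0266 -> units [ 0.3616 -0.0246 -0.0473]
turn z 0.0005675914946291666
```

View pics/w6c.png

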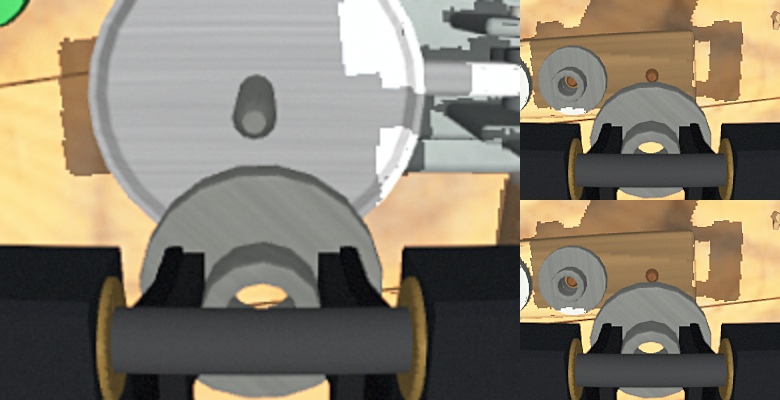

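The crop shows weight A held upright, with its hub centred at crop x 262. The post top is at crop (254,122), i.e. pixel (317,211), near the middle of the empty weight plate.

```bash
python3 - <<'E'
from cell import env
from h import *
f=np.load("pics/w6.npz");o={"tool_pos":f["pos"],"tool_rot":f["rot"]};ci=env.camera_info("wrist")
for z in(.198,.2015,.205):print("post",wpt(ci,o,317,211,z=z))
print("base",wpt(ci,o,317.2,190,z=.1435),"rim l/r",wpt(ci,o,234.5,191,z=.1485),wpt(ci,o,402,191,z=.1485))
print("ring hole x",wpt(ci,o,321,297,z=o["tool_pos"][2]-.0015))
to(env,[.634,-.0285,.235])
# plate height baselines
print("d", f["d"][170:200,270:300].mean())
E
```

```text
post [ 0.6353 -0.0283  0.198 ]
post [ 0.6347 -0.0282  0.2015]
post [ 0.6341 -0.0281  0.205 ]
base [ 0.6306 -0.0283  0.1435] rim l/r [ 0.6239 -0.0826  0.1485] [0.6364 0.0275 0.1485]
ring hole x [ 0.6664 -0.0296  0.2387]
t 9.05 pos [ 0.6684 -0.0316  0.2407] rot [-179.8526   -0.2314  173.3484] F [-0.1083 -0.3832 -3.5041] w 0.0264 -> units [ 0.3452 -0.0091  0.058 ]
d 0.24229899
```

>>> {"op": "jog_arm", "data": {
  "motion": [
    [[0.2,0,0,0,0,0,0.9],[0.35,0,0,0,0,0,0.9],[0.35,0,0,0,0,0,0.9],[0.35,0,0,0,0,0,0.9],[0.35,0,0,0,0,0,0.9]]
  ]
}}

```text
time_s: 9.55
tool_pos: [0.6337, -0.0275, 0.2435]
tool_rot: [180.0, 0.0, 173.3]
force: [0.8, 0.0, -2.4]
grip_width: 0.0263
grasp_force: 25.0
```

```bash
python3 - <<'E'
from cell import env
from h import *
to(env,[.634,-.0284,.2305])
E
```

```text
t 9.55 pos [ 0.6337 -0.0275  0.2435] rot [179.9992   0.0149 173.3351] F [ 0.8483  0.0074 -2.4085] w 0.0263 -> units [-0.0039 -0.0088  0.1303]
```

>>> {"op": "jog_arm", "data": {
  "motion": [
    [[0,-0.01,0.04,0,0,0,0.9],[0,-0.01,0.08,0,0,0,0.9],[0,-0.01,0.12,0,0,0,0.9],[0,-0.01,0.16,0,0,0,0.9],[0,-0.01,0.19,0,0,0,0.9]]
  ]
}}

```text
time_s: 10.05
tool_pos: [0.6334, -0.028, 0.2239]
tool_rot: [-180.0, -0.0, 173.4]
force: [-0.3, -0.3, -3.4]
grip_width: 0.0264
grasp_force: 25.0
```

>>> {"op": "jog_arm", "data": {
  "motion": [
    [[0,0,0.03,0,0,0,0.9],[0,0,0.06,0,0,0,0.9],[0,0,0.09,0,0,0,0.9],[0,0,0.11,0,0,0,0.9],[0,0,0.11,0,0,0,0.9]]
  ]
}}

```text
time_s: 10.55
tool_pos: [0.6333, -0.028, 0.2132]
tool_rot: [-180.0, -0.0, 173.4]
force: [0.2, 1.1, -3.0]
grip_width: 0.0264
grasp_force: 25.0
```

>>> {"op": "jog_arm", "data": {
  "motion": [
    [[0,0,0.06,0,0,0,0.9],[0,0,0.12,0,0,0,0.9],[0,0,0.19,0,0,0,0.9],[0,0,0.26,0,0,0,0.9],[0,0,0.32,0,0,0,0.9]]
  ]
}}

```text
time_s: 11.05
tool_pos: [0.6333, -0.028, 0.1806]
tool_rot: [-180.0, -0.0, 173.4]
force: [-0.3, -0.5, -2.9]
grip_width: 0.0262
grasp_force: 25.0
```

>>> {"op": "jog_arm", "data": {
  "motion": [
    [[0,0,0.01,0,0,0,0.9],[0,0,0.02,0,0,0,0.9],[0,0,0.03,0,0,0,0.9],[0,0,0.03,0,0,0,0.9]]
  ]
}}

```text
time_s: 11.45
tool_pos: [0.6337, -0.0281, 0.1788]
tool_rot: [180.0, 0.0, 173.4]
force: [-0.4, 0.3, -1.7]
grip_width: 0.0266
grasp_force: 25.0
```

Now in 1 mm steps, watching the force.

>>> {"op": "jog_arm", "data": {
  "motion": [
    [[0,0,0.01,0,0,0,0.9],[0,0,0.02,0,0,0,0.9],[0,0,0.02,0,0,0,0.9]]
  ]
}}

```text
time_s: 11.75
tool_pos: [0.6334, -0.028, 0.1764]
tool_rot: [180.0, -0.0, 173.4]
force: [0.2, 0.0, -3.2]
grip_width: 0.0266
grasp_force: 25.0
```

>>> {"op": "jog_arm", "data": {
  "motion": [
    [[0,0,0.01,0,0,0,0.9],[0,0,0.01,0,0,0,0.9],[0,0,0.01,0,0,0,0.9]]
  ]
}}

```text
time_s: 12.05
tool_pos: [0.6335, -0.0281, 0.1756]
tool_rot: [180.0, 0.0, 173.4]
force: [-0.5, -0.2, -3.0]
grip_width: 0.0264
grasp_force: 25.0
```

>>> {"op": "jog_arm", "data": {
  "motion": [
    [[0,0,0.01,0,0,0,0.9],[0,0,0.02,0,0,0,0.9],[0,0,0.02,0,0,0,0.9]]
  ]
}}

```text
time_s: 12.35
tool_pos: [0.6334, -0.028, 0.1733]
tool_rot: [-180.0, -0.0, 173.4]
force: [-0.3, 0.7, -2.5]
grip_width: 0.0264
grasp_force: 25.0
```

>>> {"op": "jog_arm", "data": {
  "motion": [
    [[0,0,0.01,0,0,0,0.9],[0,0,0.01,0,0,0,0.9],[0,0,0.01,0,0,0,0.9]]
  ]
}}

```text
time_s: 12.65
tool_pos: [0.6336, -0.0281, 0.1728]
tool_rot: [180.0, 0.0, 173.4]
force: [-0.1, -0.4, -2.4]
grip_width: 0.0265
grasp_force: 25.0
```

>>> {"op": "jog_arm", "data": {
  "motion": [
    [[0,0,0.005,0,0,0,0.9],[0,0,0.01,0,0,0,0.9],[0,0,0.01,0,0,0,0.9]]
  ]
}}

```text
time_s: 12.95
tool_pos: [0.6338, -0.0282, 0.1722]
tool_rot: [180.0, 0.1, 173.4]
force: [-0.0, -0.2, 1.5]
grip_width: 0.0267
grasp_force: 25.0
```

```bash
python3 - <<'E'
from cell import env
from h import *
to(env,[.634,-.0284,.172])
E
```

```text
t 12.95 pos [ 0.6338 -0.0282  0.1722] rot [179.9877   0.0551 173.3611] F [-0.0429 -0.1664  1.5427] w 0.0267 -> units [-0.0019 -0.0021  0.0018]
```

The plate holds, bearing about 4.5 N, so I'll let go and rise.

>>> {"op": "jog_arm", "data": {
  "motion": [
    [[0,0,0,0,0,0,0.6],[0,0,0,0,0,0,0.5],[0,0,0,0,0,0,0.5],[0,0,0,0,0,0,0.5]]
  ]
}}

```text
time_s: 13.35
tool_pos: [0.6335, -0.028, 0.1715]
tool_rot: [180.0, 0.0, 173.4]
force: [0.7, -1.0, 0.5]
grip_width: 0.0429
grasp_force: 0.0
```

>>> {"op": "jog_arm", "data": {
  "motion": [
    [[0,0,-0.15,0,0,0,0.5],[0,0,-0.4,0,0,0,0.5],[0,0,-0.75,0,0,0,0.5],[0,0,-0.75,0,0,0,0.5]]
  ]
}}

```text
time_s: 13.75
tool_pos: [0.6364, -0.0286, 0.2533]
tool_rot: [179.9, 0.6, 173.4]
force: [0.8, -0.0, 0.7]
grip_width: 0.0434
grasp_force: 0.0
```

```bash
cat >> h.py <<'E'
def plate(env,a=None):
    "mean heights (side cloud) around weight plate and part plate, for beam angle"
    p,d=env.read_camera("side");C=cloud(env.camera_info("side"),d);return p,d,C
E
python3 - <<'E'
from cell import env
from h import *
# knob tool target when beam at -0.1: pos .036 -> about (.558,.142)
to(env,[.558,.142,.248])
p,d=env.read_camera("side");np.savez("pics/s1.npz",p=p,d=d);C=cloud(env.camera_info("side"),d);C0=cloud(env.camera_info("side"),np.load("pics/side0.npz")["d"])
for n,X in(("now",C),("start",C0)):
  for q,c,r0,r1 in(("weight plate",(.634,-.0285),.034,.052),("hub top flange",(.659,.1967),.0,.024),("flange disc",(.659,.1967),.028,.042)):
    r=np.hypot(X[...,0]-c[0],X[...,1]-c[1]);m=(r>r0)&(r<r1)&(X[...,2]>.1)&(X[...,2]<.19);print(n,q,m.sum(),np.median(X[m][:,2]))
E
```

```text
t 13.75 pos [ 0.6364 -0.0286  0.2533] rot [179.9073   0.5764 173.3559] F [ 0.7957 -0.0484  0.6943] w 0.0434 -> units [0.9764 1.6038 0.0462]
now weight plate 447 0.14340759751232468
now hub top flange 181 0.14476129108263747
now flange disc 212 0.12942835172710493
start weight plate 527 0.14342830028846043
start hub top flange 185 0.14494387065183978
start flange disc 206 0.12924046212621226
```

Side depth reads the weight plate floor at 143.4 mm, which is the stop at -0.1 rad, so it makes a good beam gauge. Next I'll go to the poise.

>>> {"op": "jog_arm", "data": {
  "motion": [
    [[0.15,0.25,0,0,0,0,0.5],[0.32,0.53,0,0,0,0,0.5],[0.49,0.8,0,0,0,0,0.5]]
  ]
}}

```text
time_s: 14.1
tool_pos: [0.5932, 0.0579, 0.2462]
tool_rot: [-180.0, -0.0, 173.3]
force: [-0.0, -0.2, 0.2]
grip_width: 0.0438
grasp_force: 0.0
```

>>> {"op": "jog_arm", "data": {
  "motion": [
    [[0.15,0.25,0,0,0,0,0.5],[0.32,0.53,0,0,0,0,0.5],[0.49,0.8,0,0,0,0,0.5],[0.49,0.8,0,0,0,0,0.5],[0.49,0.8,0,0,0,0,0.5]]
  ]
}}

```text
time_s: 14.6
tool_pos: [0.5542, 0.1427, 0.2464]
tool_rot: [-180.0, -0.0, 173.5]
force: [0.3, 0.1, 0.4]
grip_width: 0.0433
grasp_force: 0.0
```

```bash
cat > g.py <<'E'
from cell import env
from h import *
import sys
def gauge():
    p,d=env.read_camera("side");X=cloud(env.camera_info("side"),d)
    z=[]
    for c,r0,r1 in(((.634,-.0285),.034,.052),((.659,.1967),.028,.042)):
        r=np.hypot(X[...,0]-c[0],X[...,1]-c[1]);m=(r>r0)&(r<r1)&(X[...,2]>.1)&(X[...,2]<.16);z+=[m.sum(),np.median(X[m][:,2])]
    print("gauge",z,"theta",(.1319-z[1])/.115, (z[3]-.1409)/.115)
if __name__=="__main__":
    gauge(); to(env,[float(x) for x in sys.argv[1:4]])
E
python3 g.py .558 .142 .168
python3 - <<'E'
from cell import env
from h import *
p,d,o=wrist(env,"w7");ci=env.camera_info("wrist")
g=p[200:300,240:410].astype(int);a=np.abs(g.max(2)-g.min(2))
gray=g.mean(2); 
# knob top: bright grey disc inside the dark poise block
blk=(p.max(2)<75).astype(np.uint8); blk[:200]=0; blk[275:]=0
for c in cv2.findContours(blk,0,2)[0]:
    if cv2.contourArea(c)>200: print("dark",cv2.boundingRect(c))
cir=cv2.HoughCircles(cv2.resize(p[200:300,240:410].mean(2).astype(np.uint8),None,fx=4,fy=4),cv2.HOUGH_GRADIENT,1,60,param1=100,param2=18,minRadius=35,maxRadius=60)
for c in cir[0][:5]: u,v=c[0]/4+240,c[1]/4+200;print(u,v,c[2],wpt(ci,o,u,v,z=.167))
E
```

```text
gauge [np.int64(447), np.float64(0.1433466963027984), np.int64(209), np.float64(0.12926081192165495)] theta -0.09953648958955133 -0.10121033111604388
t 14.65 pos [0.5547 0.1413 0.2465] rot [-179.9494    0.0047  173.3448] F [-0.3401  0.3643 -0.2756] w 0.0433 -> units [-0.0317  0.0111  0.7848]
dark (118, 271, 100, 4)
dark (293, 215, 52, 55)
dark (424, 200, 216, 75)
324.375 259.625 43.5 [0.5585 0.1435 0.167 ]
```

>>> {"op": "jog_arm", "data": {
  "motion": [
    [[-0.03,0.01,0.3,0,0,0,0.5],[-0.03,0.01,0.55,0,0,0,0.5],[-0.03,0.01,0.7,0,0,0,0.5],[-0.03,0.01,0.78,0,0,0,0.5],[-0.03,0.01,0.78,0,0,0,0.5]]
  ]
}}

```text
time_s: 15.2
tool_pos: [0.5575, 0.142, 0.1678]
tool_rot: [-179.9, -0.1, 173.3]
force: [-0.5, -0.5, 0.1]
grip_width: 0.0433
grasp_force: 0.0
```

>>> {"op": "jog_arm", "data": {
  "motion": [
    [[0,-0.04,0,0,0,0,0.5],[0,-0.08,0,0,0,0,0.5],[0,-0.12,0,0,0,0,0.5],[0,-0.16,0,0,0,0,0.5],[0,-0.2,0,0,0,0,0.5]]
  ]
}}

```text
time_s: 15.7
tool_pos: [0.5558, 0.1231, 0.1692]
tool_rot: [179.9, 0.1, 173.4]
force: [0.2, 1.4, 0.9]
grip_width: 0.0435
grasp_force: 0.5
```

```bash
python3 g.py .556 .11 .168
```

```text
gauge [np.int64(457), np.float64(0.14329784391798073), np.int64(209), np.float64(0.1290456643713941)] theta -0.09911168624331076 -0.10308117937918183
t 15.75 pos [0.5557 0.122  0.1691] rot [179.9814   0.0484 173.3219] F [-1.0529  0.6087  0.0565] w 0.0435 -> units [-0.0173 -0.1189  0.0107]
```

>>> {"op": "jog_arm", "data": {
  "motion": [
    [[0,-0.02,0,0,0,0,0.5],[0,-0.05,0,0,0,0,0.5],[0,-0.08,0,0,0,0,0.5],[0,-0.11,0,0,0,0,0.5],[0,-0.13,0,0,0,0,0.5]]
  ]
}}

```text
time_s: 16.25
tool_pos: [0.5538, 0.1096, 0.1685]
tool_rot: [-180.0, -0.0, 173.4]
force: [-1.1, -0.1, 0.3]
grip_width: 0.0435
grasp_force: 0.5
```

```bash
python3 g.py .556 .11 .168
```

```text
gauge [np.int64(449), np.float64(0.14327811333011498), np.int64(187), np.float64(0.12921287509722246)] theta -0.09894011591404335 -0.10162717306763078
t 16.3 pos [0.5538 0.1093 0.1685] rot [-179.9796   -0.014   173.3317] F [0.6778 0.7386 0.4372] w 0.0436 -> units [-0.0212  0.0098  0.0051]
```

>>> {"op": "jog_arm", "data": {
  "motion": [
    [[0,-0.02,0,0,0,0,0.5],[0,-0.04,0,0,0,0,0.5],[0,-0.06,0,0,0,0,0.5],[0,-0.08,0,0,0,0,0.5],[0,-0.1,0,0,0,0,0.5]]
  ]
}}

```text
time_s: 16.8
tool_pos: [0.5528, 0.0999, 0.1686]
tool_rot: [180.0, 0.0, 173.4]
force: [-0.4, 0.9, 1.5]
grip_width: 0.0438
grasp_force: 0.5
```

```bash
python3 g.py .556 .11 .168
```

```text
gauge [np.int64(442), np.float64(0.14318509599685464), np.int64(196), np.float64(0.1291281644525198)] theta -0.09813126953786651 -0.10236378736939311
t 16.85 pos [0.5527 0.0994 0.1686] rot [-179.9825    0.0004  173.3387] F [0.1662 0.1963 1.2717] w 0.0435 -> units [-0.0202  0.1089  0.0059]
```

>>> {"op": "jog_arm", "data": {
  "motion": [
    [[0,-0.03,0,0,0,0,0.5],[0,-0.06,0,0,0,0,0.5],[0,-0.09,0,0,0,0,0.5],[0,-0.12,0,0,0,0,0.5],[0,-0.15,0,0,0,0,0.5]]
  ]
}}

```text
time_s: 17.35
tool_pos: [0.551, 0.0849, 0.1685]
tool_rot: [-180.0, 0.0, 173.4]
force: [0.4, 1.0, 0.7]
grip_width: 0.0435
grasp_force: 0.5
```

```bash
python3 g.py .556 .11 .168
```

```text
gauge [np.int64(463), np.float64(0.1405675044055298), np.int64(180), np.float64(0.13176955397852447)] theta -0.07536960352634606 -0.07939518279543939
t 17.4 pos [0.551  0.0841 0.1686] rot [-179.9717   -0.0025  173.319 ] F [0.2566 0.854  0.0079] w 0.0437 -> units [-0.02    0.2628  0.0055]
```

>>> {"op": "jog_arm", "data": {
  "motion": [
    [[0,-0.03,-0.005,0,0,0,0.5],[0,-0.06,-0.01,0,0,0,0.5],[0,-0.09,-0.01,0,0,0,0.5],[0,-0.12,-0.01,0,0,0,0.5],[0,-0.15,-0.01,0,0,0,0.5]]
  ]
}}

```text
time_s: 17.9
tool_pos: [0.5492, 0.0701, 0.1696]
tool_rot: [180.0, -0.0, 173.4]
force: [-1.2, 1.1, 1.0]
grip_width: 0.0433
grasp_force: 0.4
```

```bash
python3 g.py .556 .11 .168
```

```text
gauge [np.int64(466), np.float64(0.13609339821272576), np.int64(164), np.float64(0.1361290033672649)] theta -0.036464332284571896 -0.04148692724117466
t 17.95 pos [0.5492 0.0693 0.1696] rot [-179.9785   -0.0006  173.3223] F [ 0.0374  0.1134 -0.4336] w 0.0437 -> units [-0.0201  0.4121  0.016 ]
```

>>> {"op": "jog_arm", "data": {
  "motion": [
    [[0,0.01,0,0,0,0,0.5],[0,0.02,0,0,0,0,0.5],[0,0.04,0,0,0,0,0.5],[0,0.06,0,0,0,0,0.5],[0,0.1,0,0,0,0,0.5]]
  ]
}}

```text
time_s: 18.45
tool_pos: [0.5505, 0.0803, 0.1696]
tool_rot: [-180.0, 0.0, 173.4]
force: [-0.3, -0.9, 0.2]
grip_width: 0.0433
grasp_force: 0.0
```

>>> {"op": "jog_arm", "data": {
  "motion": [
    [[0,0,0,0,0,0,0.5],[0,0,0,0,0,0,0.5],[0,0,0,0,0,0,0.5],[0,0,0,0,0,0,0.5],[0,0,0,0,0,0,0.5]]
  ]
}}

```text
time_s: 18.95
tool_pos: [0.5505, 0.0801, 0.1696]
tool_rot: [-180.0, 0.0, 173.4]
force: [-0.5, 0.3, 0.1]
grip_width: 0.0435
grasp_force: 0.0
```

```bash
python3 g.py .556 .11 .168; python3 g.py .556 .11 .168
```

```text
gauge [np.int64(457), np.float64(0.1422703875447131), np.int64(165), np.float64(0.13005018805844482)] theta -0.09017728299750535 -0.09434619079613202
t 19.0 pos [0.5505 0.0801 0.1696] rot [179.9972   0.0024 173.3556] F [-0.5154 -0.0983 -0.1795] w 0.0436 -> units [-0.0204  0.303   0.0158]
gauge [np.int64(450), np.float64(0.14218769028470368), np.int64(169), np.float64(0.1300148322485991)] theta -0.08945817638872776 -0.09465363262087728
t 19.05 pos [0.5505 0.0802 0.1696] rot [179.9939   0.0073 173.3583] F [ 0.0079 -0.4942 -1.3115] w 0.0431 -> units [-0.0202  0.3027  0.0162]
```

The beam rests at about -0.092 rad, so balance needs roughly 25 mm more poise travel, at about 0.115 m. One ring weight is enough.

>>> {"op": "jog_arm", "data": {
  "motion": [
    [[0,-0.03,0,0,0,0,0.5],[0,-0.06,0,0,0,0,0.5],[0,-0.09,0,0,0,0,0.5],[0,-0.12,0,0,0,0,0.5],[0,-0.15,0,0,0,0,0.5]]
  ]
}}

```text
time_s: 19.55
tool_pos: [0.5487, 0.0651, 0.1695]
tool_rot: [180.0, 0.0, 173.4]
force: [0.2, -0.2, -0.7]
grip_width: 0.0432
grasp_force: 0.4
```

>>> {"op": "jog_arm", "data": {
  "motion": [
    [[0,-0.03,0,0,0,0,0.5],[0,-0.06,0,0,0,0,0.5],[0,-0.09,0,0,0,0,0.5],[0,-0.12,0,0,0,0,0.5],[0,-0.15,0,0,0,0,0.5]]
  ]
}}

```text
time_s: 20.05
tool_pos: [0.547, 0.0502, 0.1696]
tool_rot: [180.0, 0.0, 173.4]
force: [-0.3, -0.2, 0.3]
grip_width: 0.0433
grasp_force: 0.3
```

>>> {"op": "jog_arm", "data": {
  "motion": [
    [[0,-0.03,0,0,0,0,0.5],[0,-0.06,0,0,0,0,0.5],[0,-0.09,0,0,0,0,0.5],[0,-0.11,0,0,0,0,0.5],[0,-0.12,0,0,0,0,0.5]]
  ]
}}

```text
time_s: 20.55
tool_pos: [0.5456, 0.0382, 0.1696]
tool_rot: [180.0, 0.0, 173.3]
force: [-0.3, 0.2, -0.7]
grip_width: 0.0436
grasp_force: 0.3
```

```bash
python3 g.py .556 .11 .168
```

```text
gauge [np.int64(470), np.float64(0.12900576060735353), np.int64(179), np.float64(0.143376100032107)] theta 0.025167299066490987 0.021531304627017325
t 20.6 pos [0.5456 0.0381 0.1696] rot [-179.9945    0.0088  173.3455] F [ 0.1399 -0.2846 -0.2664] w 0.0436 -> units [-0.0197  0.7261  0.0161]
```

>>> {"op": "jog_arm", "data": {
  "motion": [
    [[0,0.01,0,0,0,0,0.5],[0,0.02,0,0,0,0,0.5],[0,0.04,0,0,0,0,0.5],[0,0.06,0,0,0,0,0.5],[0,0.1,0,0,0,0,0.5]]
  ]
}}

```text
time_s: 21.1
tool_pos: [0.5468, 0.0485, 0.1696]
tool_rot: [-180.0, 0.0, 173.4]
force: [-0.4, 0.1, 0.8]
grip_width: 0.0432
grasp_force: 0.0
```

>>> {"op": "jog_arm", "data": {
  "motion": [
    [[0,0,0,0,0,0,0.5],[0,0,0,0,0,0,0.5],[0,0,0,0,0,0,0.5],[0,0,0,0,0,0,0.5],[0,0,0,0,0,0,0.5]]
  ]
}}

```text
time_s: 21.6
tool_pos: [0.5468, 0.0483, 0.1696]
tool_rot: [180.0, 0.0, 173.4]
force: [0.2, -0.4, 0.2]
grip_width: 0.0433
grasp_force: 0.0
```

```bash
python3 g.py .556 .11 .168; python3 g.py .556 .11 .168
```

```text
gauge [np.int64(469), np.float64(0.1316349886841962), np.int64(163), np.float64(0.14067876203990737)] theta 0.0023044462243807084 -0.001923808348631561
t 21.65 pos [0.5468 0.0483 0.1696] rot [179.9986   0.0026 173.3558] F [0.1439 0.7278 0.026 ] w 0.0435 -> units [-0.0204  0.6232  0.0158]
gauge [np.int64(464), np.float64(0.13167366917786527), np.int64(161), np.float64(0.1405021722390276)] theta 0.0019680941055192887 -0.0034593718345424843
t 21.7 pos [0.5468 0.0483 0.1696] rot [179.9954   0.0059 173.3547] F [-0.0097 -0.3415  0.415 ] w 0.0439 -> units [-0.0201  0.6231  0.0161]
```

Level. Now I'll rise clear and check again with nothing touching.

>>> {"op": "jog_arm", "data": {
  "motion": [
    [[0,0,-0.1,0,0,0,0.5],[0,0,-0.3,0,0,0,0.5],[0,0,-0.6,0,0,0,0.5],[0,0,-1.0,0,0,0,0.5],[0,0,-1.0,0,0,0,0.5]]
  ]
}}

```text
time_s: 22.2
tool_pos: [0.5498, 0.0485, 0.2762]
tool_rot: [179.8, 0.6, 173.3]
force: [-0.6, -0.4, -0.1]
grip_width: 0.0437
grasp_force: 0.0
```

>>> {"op": "jog_arm", "data": {
  "motion": [
    [[0.3,0,0,0,0,0,0.5],[0.6,0,0,0,0,0,0.5],[0.6,0,0,0,0,0,0.5],[0.6,0,0,0,0,0,0.5],[0.6,0,0,0,0,0,0.5]]
  ]
}}

```text
time_s: 22.7
tool_pos: [0.488, 0.0552, 0.2699]
tool_rot: [180.0, 0.1, 173.3]
force: [-0.5, 0.1, -0.5]
grip_width: 0.0436
grasp_force: 0.0
```

```bash
python3 g.py .556 .11 .168; python3 - <<'E'
from cell import env
import cv2,numpy as np
p,_=env.read_camera("side");q,_=env.read_camera("top")
cv2.imwrite("pics/end.png",np.hstack([cv2.resize(p[160:440,240:460],(314,400)),cv2.resize(q[140:340,210:450],(480,400))])[:,:,::-1])
E
python3 g.py .5 .1 .2
```

```text
gauge [np.int64(463), np.float64(0.1317829743489073), np.int64(209), np.float64(0.14065824281094652)] theta 0.0010176143573278292 -0.002102236426551969
t 22.75 pos [0.488  0.0551 0.2697] rot [-179.9909    0.0408  173.3292] F [-0.1338  0.5527 -0.2123] w 0.0436 -> units [-0.6111  0.6241  1.0175]
gauge [np.int64(468), np.float64(0.13175746838964475), np.int64(218), np.float64(0.1405332993092786)] theta 0.0012394053074368683 -0.003188701658446907
t 22.9 pos [0.4877 0.0552 0.2694] rot [-179.9714   -0.0064  173.3338] F [ 0.0986 -0.1222 -0.2201] w 0.0433 -> units [-0.0704  0.4597  0.6937]
```

View pics/end.png

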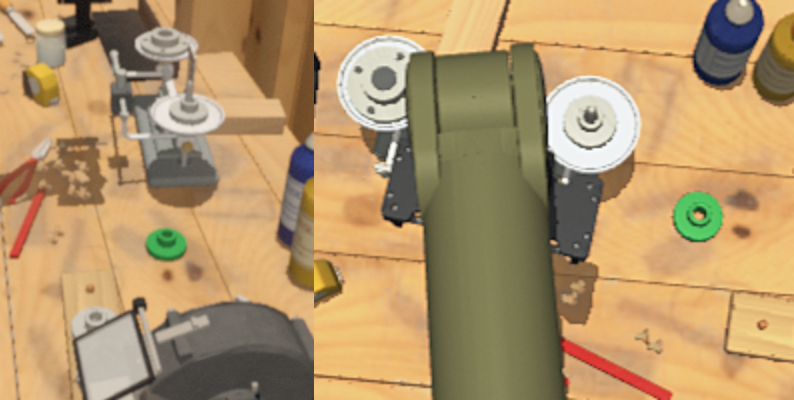

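The final picture shows weight A flat on the weight plate over the post (top crop (590,120)). The flange is centred at (385,80), the beam is level, and the gripper is clear of everything. The other weights are still on the block, so I'm handing in.

```bash
python3 -c "
from cell import env
print(env.sign_off())"
```

```text
the job is handed in; nothing more can be done
None
```

The job is handed in, with no verdict returned: the beam rests level (within about 0.003 rad by side-camera depth) with one 300 g ring weight on the post and the poise at about 0.115 m, so the flange weighs roughly 645 g.

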